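# Set out four cube moulds on the baking tray

### The job

Make the baking tray up to exactly four of the 56 mm cube moulds, all standing flat on the parchment with the open side up and about 20 mm of air or more between any two; one is on it already. Clean ones stand on the silicone mat, some still upside down from draining, so turn over any that you need; leave the spare one where it stands, set the moulds down without dropping them, and do not disturb the other kinds of mould and the utensils.

Things in the scene. Friction and masses are not known exactly. Their poses are not given: they have to be found in the camera images.
- tray: dark steel baking tray lined with white parchment, lying on the table, cannot move. 330 mm along its x, 240 mm along its y, upright rim 20 mm high above the table and 3 mm thick. Origin at the centre of its underside; the floor is 2 mm above it. It may lie to the left or to the right of the robot's centre line, at a slight angle
- mat: silicone baking mat with an orange border, flat on the table, cannot move, 340 mm along its x, 250 mm along its y, 2 mm thick; origin at the centre of its underside. The clean moulds stand on it, at the other side from the tray
- mould_a: one of five alike cube moulds, bright steel sheet: 56 x 56 x 56 mm outside, straight walls 2.5 mm thick, closed base with four small vent holes, opposite side open; about 140 g. Origin: outer centre of the closed base; z points from base to open side (middle 28 mm along z; z up = ready to fill, z down = upside down). Starts open side up on the tray
- mould_b: one of five alike cube moulds, bright steel sheet: 56 x 56 x 56 mm outside, straight walls 2.5 mm thick, closed base with four small vent holes, opposite side open; about 140 g. Origin: outer centre of the closed base; z points from base to open side (middle 28 mm along z; z up = ready to fill, z down = upside down). Starts on the mat, open side up
- mould_c: one of five alike cube moulds, bright steel sheet: 56 x 56 x 56 mm outside, straight walls 2.5 mm thick, closed base with four small vent holes, opposite side open; about 140 g. Origin: outer centre of the closed base; z points from base to open side (middle 28 mm along z; z up = ready to fill, z down = upside down). Starts on the mat, open side up
- mould_d: one of five alike cube moulds, bright steel sheet: 56 x 56 x 56 mm outside, straight walls 2.5 mm thick, closed base with four small vent holes, opposite side open; about 140 g. Origin: outer centre of the closed base; z points from base to open side (middle 28 mm along z; z up = ready to fill, z down = upside down). Starts on the mat, upside down
- mould_e: one of five alike cube moulds, bright steel sheet: 56 x 56 x 56 mm outside, straight walls 2.5 mm thick, closed base with four small vent holes, opposite side open; about 140 g. Origin: outer centre of the closed base; z points from base to open side (middle 28 mm along z; z up = ready to fill, z down = upside down). Starts on the mat, upside down
- mini_cube: bystander: smaller cube mould of the same steel, 40 x 40 x 40 mm, open side up, on the mat among the others; origin at the centre of its base
- dariole: bystander: round tapered aluminium mould, 55 mm tall, 42 mm across at the base and 58 mm across at the open top, on the mat; origin at the centre of its base
- big_cube: bystander: larger cube mould of the same steel, 80 x 80 x 80 mm, open side up, outside the mat or tray on the robot's left; origin at the centre of its base
- nozzle: bystander: steel piping nozzle standing on its wide end between tray and mat, a cone 28 mm across the foot and 48 mm tall; origin at the centre of its foot
- dredger: bystander: aluminium sugar dredger (shaker) at the far end between tray and mat, 72 mm across, 114 mm tall; origin at the centre of its foot
- pastry_brush: bystander: pastry brush lying outside the mat or tray on the robot's right, along its own x from -130 to +94 mm, 38 mm wide, 13 mm high; origin at its underside
Things that resemble listed ones, but are neither listed nor needed, are in the scene too. Leave any yellow look-alike of the mould_e alone. Leave any pink look-alike of the mould_b alone.

How it is judged (in metres and radians):
At the end, for the whole second after the job is handed in: Four of the five 56 mm cube moulds stand on the tray floor inside the rim, open side up (within 5 degrees, base within 5 mm of the floor), centres at least 72 mm apart; the fifth is still on the mat, within 30 mm of where it started; all at rest (x of mould_a in the frame of tray between -0.142 and 0.142 m and y of mould_a in the frame of tray between -0.097 and 0.097 m and z of mould_a in the frame of tray below 0.007 m and angle between mould_a's own z axis and vertical below 0.09 rad and (distance of mould_b from where it was at the start of the episode below 0.03 m or (x of mould_b in the frame of tray between -0.142 and 0.142 m and y of mould_b in the frame of tray between -0.097 and 0.097 m and z of mould_b in the frame of tray below 0.007 m and angle between mould_b's own z axis and vertical below 0.09 rad)) and (distance of mould_c from where it was at the start of the episode below 0.03 m or (x of mould_c in the frame of tray between -0.142 and 0.142 m and y of mould_c in the frame of tray between -0.097 and 0.097 m and z of mould_c in the frame of tray below 0.007 m and angle between mould_c's own z axis and vertical below 0.09 rad)) and (distance of mould_d from where it was at the start of the episode below 0.03 m or (x of mould_d in the frame of tray between -0.142 and 0.142 m and y of mould_d in the frame of tray between -0.097 and 0.097 m and z of mould_d in the frame of tray below 0.007 m and angle between mould_d's own z axis and vertical below 0.09 rad)) and (distance of mould_e from where it was at the start of the episode below 0.03 m or (x of mould_e in the frame of tray between -0.142 and 0.142 m and y of mould_e in the frame of tray between -0.097 and 0.097 m and z of mould_e in the frame of tray below 0.007 m and angle between mould_e's own z axis and vertical below 0.09 rad)) and distance of any of mould_b, mould_c, mould_d, mould_e from where it was at the start of the episode below 0.03 m and distance of any of mould_b, mould_c from where it was at the start of the episode above 0.05 m and distance of any of mould_b, mould_d from where it was at the start of the episode above 0.05 m and distance of any of mould_b, mould_e from where it was at the start of the episode above 0.05 m and distance of any of mould_c, mould_d from where it was at the start of the episode above 0.05 m and distance of any of mould_c, mould_e from where it was at the start of the episode above 0.05 m and distance of any of mould_d, mould_e from where it was at the start of the episode above 0.05 m and horizontal distance between mould_a and mould_b above 0.072 m and horizontal distance between each of mould_a, mould_b and mould_c above 0.072 m and horizontal distance between each of mould_a, mould_b, mould_c and mould_d above 0.072 m and horizontal distance between each of mould_a, mould_b, mould_c, mould_d and mould_e above 0.072 m and linear speed of each of mould_a, mould_b, mould_c, mould_d, mould_e below 0.02 m/s); the robot touches nothing.
It fails at once if a bystander is shifted by more than 25 mm or tipped over (distance of any of mini_cube, dariole, big_cube, nozzle, dredger, pastry_brush from where it was at the start of the episode above 0.025 m or angle between any of mini_cube, dariole, big_cube, nozzle, dredger, pastry_brush's own z axis and vertical above 0.5 rad).
It fails at once if a mould is dropped: it falls freely by more than about 25 mm ((linear speed of mould_a above 0.7 m/s and contact force between the fingers and mould_a below 0.05 N) or (linear speed of mould_b above 0.7 m/s and contact force between the fingers and mould_b below 0.05 N) or (linear speed of mould_c above 0.7 m/s and contact force between the fingers and mould_c below 0.05 N) or (linear speed of mould_d above 0.7 m/s and contact force between the fingers and mould_d below 0.05 N) or (linear speed of mould_e above 0.7 m/s and contact force between the fingers and mould_e below 0.05 N)).
It also fails if it takes over 72 s, if anything falls off the work surface, if the arm or the gripper's body presses on something with over 40 N, if the wrist force passes 120 N, or if a joint passes its speed limit or range.

### The arm

A 6-joint arm with a two-finger parallel gripper is mounted at the origin on the work surface. World frame = base frame: x ahead of the robot, y to its left, z up, the work surface at z = 0. Lengths are in m, angles in degrees, forces in N, time in s.
With the tool pointing down it reaches from about 0.35 to 0.85 m from the base axis. Payload 8.1 kg.
Tool frame: the origin (TCP) lies at the very end of the fingers, on their centre line; the grasp point (between the pads) lies manip.hold_point_z behind it (manip.hold_point_z is the distance from the TCP to the grasp point, in m); z points along the fingers, y is the line along which they close (so a half turn about z gives the same grasp; the last joint's range is limited). The gripper opens to 85 mm and grips with 20 to 120 N. Pads are 22 mm wide; open, the fingers measure 114 mm over their backs; the gripper's body (76 mm by 85 mm) begins 54 mm behind the grasp point. The pads swing forward as they close: fully open they stand 13 mm farther back than shut.
Start: joints at [-82.128, 7.471, 85.268, -0, 87.261, -4.893], TCP at [0.133, -0.585, 0.231] pointing down, gripper open.
Joint ranges: [-169.43, 169.43], [-51.17, 129.36], [1.28, 143.12], [-76.62, 256.62], [0, 156.53], [-152.29, 152.29]. Speed limits (degrees/s): [136.94, 136.94, 159.86, 180, 180, 180].

### API

Orientations are given as a 3x3 rotation matrix whose columns are the frame's x, y, z axes.
In Python, from plant import manip gives the robot as it stands. The module is installed in compiled form; this text tells all that it offers.
- The arm moves only by the tool move_arm, never from a script. Its argument "commands" is a list of rows, each an object with "slide": the shift along the tool's x, y, z in units of 0.25 m (1.0 is 0.25 m), a list of three; "twist": the turn, a rotation vector about the tool's x, y, z in units of 60 degrees (1.0 is 60 degrees), a list of three. A call has 1 to 12 rows; each row is the pose to reach, as a shift and turn from the pose commanded when the call began, along the tool's axes at that moment; what a row does not reach only later rows make up. A row lasts 1/8 s, in which the tool goes at most 62.5 mm and 10.7 degrees, less where a joint would pass 70% of its speed; a pose out of reach is approached as far as the arm can. A call with a number of a shift or a turn outside -1 to 1 is refused whole. A call with a gripper value outside its range is refused whole. "gripper" is the closure, from 0 (fully open) to 1 (shut), set as the call begins (left out, the last holds). The fingers move at their own pace and stop on an object; "squeeze" is the grip in N (left out, the last holds). Time passes only in rows, so rows that repeat a pose let the fingers close. It gives the time, the measured TCP pose, the force, the opening and the grip force at its end, in the units of the state.
- manip.sense(): the state, without advancing time (a new reading comes with each control period).
- manip.get_image(name): name is "scene" or "top" or "wrist"; returns (picture, depth): 400x640x3 uint8, blue, green, red; 400x640 float32, m along the optical axis (not along the pixel's ray), 0 where there is no reading.
- manip.camera_model(name): a dict with "K" (3x3 intrinsics, pixels), "origin" and "attitude" of the camera in the world. Camera axes: x right, y down, z forward; pixel columns grow to the right and rows downward; lengths in m; the calibration is good to about 2 mm. The wrist camera is an equidistant fisheye: a pixel r from the principal point sees the ray r / f radians off the axis. A picture is of the moment at which its call begins: read the wrist's pose just before it. camera_model takes no time and is no camera call; for the wrist camera it gives the pose at the moment of the call.
- manip.finish_job(): hands the job in; it is judged then, once.
The state is a dict: "time": time; "joints": joint angles; "dq": joint speeds; "tau": joint torques, N m; "tcp_pos": TCP position; "eef_rot": TCP orientation; "force": force on the tool from outside, world axes, zero at the start; "wrist_torque": the same for the moment, N m; "grip_width": finger opening in m; "grasp_force": force on a finger pad.
Only numpy, scipy, OpenCV 4.12 (cv2) and the standard library are available. Lean on these libraries where they do the work, as an engineer would, in place of code of your own. Each camera call takes 0.05 s, during which the arm holds its last target. There are 200 camera calls.

## Working session

There is one attempt and no reset: what is moved stays moved. The work goes in short steps, Python scripts to look and compute and a tool call to move; the robot and the scene stay as the last step left them, time stands still between calls to the robot, and variables do not carry over. Pictures are saved under pics/ and viewed, at most 10 in all, crops included, and the job is handed in when it is done.

Besides the shell and the picture viewer there is one more tool, called after "Call:" as name([rows], argument=value, ...), one row to a line, values as JSON. move_arm: Moves the arm, as the interface text tells. Its arguments: {"type":"object","properties":{"commands":{"type":"array"},"gripper":{"type":"number"},"squeeze":{"type":"number"}},"required":["commands"]}

```bash
mkdir -p pics
cat > h.py <<'E'
from plant import manip
import numpy as np, cv2
def cap(n):
    m=manip.camera_model(n); im,d=manip.get_image(n); return im,d,m
def pts(d,m):
    K=m['K'];v,u=np.mgrid[:400,:640]
    p=np.stack([(u-K[0][2])/K[0][0]*d,(v-K[1][2])/K[1][1]*d,d],-1)
    return p@np.array(m['attitude']).T+np.array(m['origin'])
E
python3 - <<'E'
from h import *
print(manip.sense()); print(manip.hold_point_z)
for n in ('top','scene'):
    im,d,m=cap(n); cv2.imwrite(f'pics/{n}.png',im); np.savez(f'{n}.npz',im=im,d=d,p=pts(d,m)); print(m)
E
```

```text
{'time': 0.0, 'joints': array([-8.21288025e+01,  7.51521635e+00,  8.53288859e+01,  3.07785916e-04,
        8.72628810e+01, -4.89274467e+00]), 'dq': array([ 0.01756536, -0.08249821,  0.04677711,  0.0222441 , -0.02362867,
       -0.03847594]), 'tau': array([-1.82962889e-03, -5.69400001e+01, -5.00547159e+01, -5.72093431e-04,
        1.43607278e-02,  1.17686452e-05]), 'tcp_pos': array([ 0.13251161, -0.58461607,  0.23024709]), 'eef_rot': array([[ 9.75288666e-01,  2.20934277e-01, -2.50392632e-04],
       [ 2.20934358e-01, -9.75286925e-01,  1.85035107e-03],
       [ 1.64601316e-04, -1.85994676e-03, -9.99998257e-01]]), 'force': array([ 0.50559162, -0.10496258, -0.36312597]), 'wrist_torque': array([ 0.00196633, -0.02793304, -0.05122161]), 'grasp_force': 0.0, 'grip_width': 0.08551163220774452}
0.0187
{'K': array([[435.94858512,   0.        , 320.1819707 ],
       [  0.        , 435.94858512, 195.83170691],
       [  0.        ,   0.        ,   1.        ]]), 'origin': array([ 0.37142741, -0.02189908,  1.42074609]), 'attitude': array([[ 0.01808196, -0.9890443 ,  0.1465074 ],
       [-0.99976947, -0.01618876,  0.01410441],
       [-0.01157811, -0.14672866, -0.98910902]])}
{'K': array([[444.87833586,   0.        , 319.08126574],
       [  0.        , 444.87833586, 195.95833464],
       [  0.        ,   0.        ,   1.        ]]), 'origin': array([ 1.45431677, -0.36210573,  0.71897717]), 'attitude': array([[ 0.3731038 ,  0.52592571, -0.76432696],
       [ 0.92775311, -0.21879556,  0.30232874],
       [-0.00822889, -0.82190672, -0.56956267]])}
```

View pics/top.png

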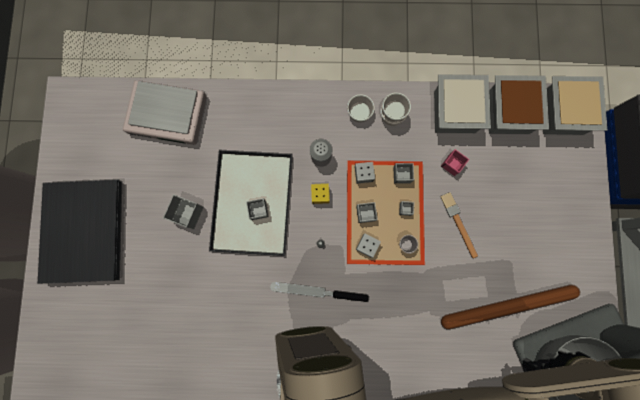

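View pics/scene.png

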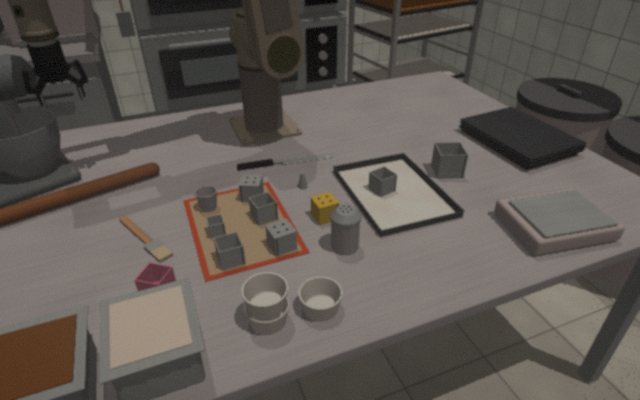

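Top view: tray at (252,203) holding mould_a (258,209). On the mat, the upside-down moulds with vent holes are at (365,172) and (368,246). The upright ones are at (403,172) and (367,212), mini_cube at (406,209), dariole at (408,244), and the nozzle at (320,243). The scene view agrees with this; the yellow and pink look-alikes are off the mat.

Run:
```python
from h import *
f=np.load('top.npz');p=f['p']
def fit(m,n):
    q=p[m]; r=cv2.minAreaRect(q[:,:2].astype(np.float32)*1000); print(n,len(q),np.round(r[0]),np.round(r[1]),round(r[2],1),'zmax',np.round(np.percentile(q[:,2],[50,97]),3))
print('table z',p[300,430],p[203,235],p[230,385])
for lo in (.015,.035):
    h=((p[...,2]>lo)&(p[...,2]<.2)).astype(np.uint8); h[:140]=0;h[268:]=0
    n,l,s,c=cv2.connectedComponentsWithStats(h)
    for i in range(1,n):
        if s[i,4]>8 and 160<c[i][0]<480: fit((l==i),(lo,np.round(c[i])))
# tray corners by colour
im=f['im'].astype(int)
par=(im.min(2)>190); par[:140]=0;par[262:]=0;par[:,:205]=0;par[:,300:]=0; fit(par,'parch')
org=(im[...,2]>im[...,0]+90)&(im[...,2]>im[...,1]+70);org[:155]=0;org[270:]=0;org[:,:340]=0;org[:,428:]=0;fit(org,'mat')
```

```text
table z [ 0.25377858 -0.35527107  0.0035892 ] [0.55271766 0.27739267 0.0053801 ] [ 0.47308034 -0.21450827 -0.00075455]
(0.015, array([185., 141.])) 77 [752. 460.] [12. 95.] 0.2 zmax [0.037 0.051]
(0.015, array([321., 152.])) 483 [711.  -3.] [69. 65.] 88.9 zmax [0.107 0.118]
(0.015, array([248., 201.])) 638 [558. 222.] [246. 335.] 87.5 zmax [0.022 0.028]
(0.015, array([456., 161.])) 239 [ 696. -437.] [56. 60.] 52.9 zmax [0.042 0.06 ]
(0.015, array([365., 172.])) 362 [ 657. -144.] [57. 57.] 6.3 zmax [0.058 0.064]
(0.015, array([404., 172.])) 209 [ 656. -269.] [56. 57.] 0.8 zmax [0.045 0.063]
(0.015, array([320., 193.])) 335 [585.  -2.] [57. 55.] 4.0 zmax [0.056 0.062]
(0.015, array([182., 211.])) 456 [518. 432.] [83. 80.] 69.6 zmax [0.057 0.084]
(0.015, array([256., 208.])) 176 [532. 199.] [57. 57.] 12.5 zmax [0.049 0.063]
(0.015, array([407., 207.])) 94 [ 544. -280.] [41. 40.] 88.5 zmax [0.038 0.049]
(0.015, array([367., 211.])) 147 [ 526. -151.] [56. 56.] 7.6 zmax [0.051 0.062]
(0.015, array([450., 210.])) 9 [ 539. -422.] [ 8. 14.] 34.3 zmax [0.016 0.018]
(0.015, array([463., 229.]))
[... 1343 characters left out ...]
t call last):
  File "<stdin>", line 13, in <module>
  File "<stdin>", line 4, in fit
    return _quantile_unchecked(
        a, q, axis, out, overwrite_input, method, keepdims, weights)
    return _ureduce(a,
                    func=_quantile_ureduce_func,
    ...<5 lines>...
                    overwrite_input=overwrite_input,
                    method=method)
    r = func(a, **kwargs)
    result = _quantile(arr,
                       quantiles=q,
    ...<2 lines>...
                       out=out,
                       weights=wgt)
    slices_having_nans = np.isnan(arr[-1, ...])
                                  ~~~^^^^^^^^^
IndexError: index -1 is out of bounds for axis 0 with size 0
```

```bash
cat > t.py <<'E'
# python3 t.py x y zgrasp yaw tilt [ ...more ] -> slide/twist from the current pose (mm, deg; point = grasp point)
from h import *; import sys
from scipy.spatial.transform import Rotation as Ro
s=manip.sense(); R0=s['eef_rot']; p0=s['tcp_pos']; a=np.array(sys.argv[1:],float).reshape(-1,5)
print('t',round(s['time'],2),'tcp',np.round(p0,4),'hold',np.round(p0-.0187*R0[:,2],4),'q',np.round(s['joints'],1),'w',round(s['grip_width'],4),'F',np.round(s['force'],1))
for x,y,z,yaw,tl in a:
    # yaw about world z, tilt>0: tool points forward
    R=(Ro.from_euler('z',yaw,degrees=True)*Ro.from_euler('y',-tl,degrees=True)).as_matrix()@np.diag([1.,-1,-1])
    t=np.array([x,y,z])/1000+.0187*R[:,2]
    print('slide',np.round(R0.T@(t-p0)/.25,3),'twist',np.round(Ro.from_matrix(R0.T@R).as_rotvec(degrees=True)/60,3), 'tcp',np.round(t,3),'z',np.round(R[:,2],2))
E
python3 - <<'E'
from h import *
m=manip.camera_model('wrist');s=manip.sense();print(s['eef_rot'].T@(m['origin']-s['tcp_pos']))
E
python3 t.py 380 -330 220 6.5 0 657 -144 170 6.5 -30 657 -144 30 6.5 -30
```

```text
[ 0.06757083  0.00073356 -0.14228698]
t 0.1 tcp [ 0.1325 -0.5847  0.2304] hold [ 0.1325 -0.5847  0.2491] q [-82.1   7.5  85.3  -0.   87.3  -4.9] w 0.0856 F [-0.6  0.3 -0.2]
slide [ 1.191 -0.775  0.118] twist [-0.002 -0.     0.104] tcp [ 0.38  -0.33   0.201] z [ 0.  0. -1.]
slide [ 2.398 -1.259  0.309] twist [ 0.026 -0.5    0.102] tcp [ 0.648 -0.145  0.154] z [-0.5  -0.06 -0.87]
slide [ 2.398 -1.258  0.869] twist [ 0.026 -0.5    0.102] tcp [ 0.648 -0.145  0.014] z [-0.5  -0.06 -0.87]
```

Call:
move_arm([
  {"slide": [0.25, -0.2, 0], "twist": [0, 0, 0]},
  {"slide": [0.5, -0.4, 0], "twist": [0, 0, 0]},
  {"slide": [0.75, -0.6, 0], "twist": [0, 0, 0.1]},
  {"slide": [1, -0.8, 0], "twist": [0, 0, 0.1]},
  {"slide": [1, -1, 0], "twist": [0, 0, 0.1]},
  {"slide": [1, -1, 0], "twist": [0, 0, 0.1]},
], gripper=0, squeeze=40)

```text
time: 0.85
tcp_pos: [0.3216, -0.2837, 0.2308]
eef_rot: [[0.993, 0.119, -0.0], [0.119, -0.993, 0.001], [-0.0, -0.001, -1.0]]
force: [0.4, -0.7, -0.1]
grip_width: 0.0852
grasp_force: 0.0
```

```bash
python3 t.py 657 -144 170 6.5 -30 657 -144 30 6.5 -30
```

```text
t 0.85 tcp [ 0.3216 -0.2837  0.2308] hold [ 0.3216 -0.2837  0.2495] q [-48.3 -20.  110.8   0.   89.3  34.9] w 0.0852 F [ 0.4 -0.7 -0.1]
slide [ 1.361 -0.395  0.308] twist [ 0.001 -0.5    0.006] tcp [ 0.648 -0.145  0.154] z [-0.5  -0.06 -0.87]
slide [ 1.361 -0.395  0.868] twist [ 0.001 -0.5    0.006] tcp [ 0.648 -0.145  0.014] z [-0.5  -0.06 -0.87]
```

Call:
move_arm([
  {"slide": [0.25, -0.1, 0], "twist": [0, -0.1, 0]},
  {"slide": [0.5, -0.2, 0], "twist": [0, -0.2, 0]},
  {"slide": [0.75, -0.3, 0], "twist": [0, -0.35, 0]},
  {"slide": [1, -0.39, 0.1], "twist": [0, -0.5, 0]},
  {"slide": [1, -0.39, 0.1], "twist": [0, -0.5, 0]},
  {"slide": [1, -0.39, 0.1], "twist": [0, -0.5, 0]},
])

```text
time: 1.6
tcp_pos: [0.5579, -0.1565, 0.1972]
eef_rot: [[0.853, 0.122, -0.508], [0.108, -0.993, -0.057], [-0.511, -0.006, -0.859]]
force: [-0.2, -0.2, -1.2]
grip_width: 0.0856
grasp_force: 0.0
```

```bash
python3 t.py 657 -144 110 6.5 -30 657 -144 30 6.5 -30
```

```text
t 1.6 tcp [ 0.5579 -0.1565  0.1972] hold [ 0.5674 -0.1555  0.2133] q [-14.2  34.4  60.9 -11.3 113.4  66.8] w 0.0856 F [-0.2 -0.2 -1.2]
slide [0.523 0.001 0.17 ] twist [-0.001  0.013  0.01 ] tcp [ 0.648 -0.145  0.094] z [-0.5  -0.06 -0.87]
slide [0.686 0.003 0.445] twist [-0.001  0.013  0.01 ] tcp [ 0.648 -0.145  0.014] z [-0.5  -0.06 -0.87]
```

Call:
move_arm([
  {"slide": [0.25, 0, 0.05], "twist": [0, 0, 0]},
  {"slide": [0.52, 0, 0.17], "twist": [0, 0.01, 0.01]},
  {"slide": [0.52, 0, 0.17], "twist": [0, 0.01, 0.01]},
  {"slide": [0.58, 0, 0.26], "twist": [0, 0.01, 0.01]},
  {"slide": [0.64, 0, 0.36], "twist": [0, 0.01, 0.01]},
  {"slide": [0.685, 0, 0.44], "twist": [0, 0.01, 0.01]},
  {"slide": [0.685, 0, 0.44], "twist": [0, 0.01, 0.01]},
  {"slide": [0.685, 0, 0.44], "twist": [0, 0.01, 0.01]},
])

```text
time: 2.6
tcp_pos: [0.6509, -0.1491, 0.0264]
eef_rot: [[0.867, 0.109, -0.487], [0.092, -0.994, -0.058], [-0.49, 0.006, -0.872]]
force: [0.3, 0.1, 0.4]
grip_width: 0.0852
grasp_force: 0.0
```

Call:
move_arm([
  {"slide": [0, 0, 0], "twist": [0, 0, 0]},
  {"slide": [0, 0, 0], "twist": [0, 0, 0]},
  {"slide": [0, 0, 0], "twist": [0, 0, 0]},
  {"slide": [0, 0, 0], "twist": [0, 0, 0]},
  {"slide": [0, 0, 0], "twist": [0, 0, 0]},
  {"slide": [0, 0, 0], "twist": [0, 0, 0]},
], gripper=1, squeeze=40)

```text
time: 3.35
tcp_pos: [0.6516, -0.149, 0.027]
eef_rot: [[0.868, 0.109, -0.485], [0.092, -0.994, -0.058], [-0.489, 0.006, -0.872]]
force: [3.1, -0.1, 6.4]
grip_width: 0.056
grasp_force: 43.0
```

```bash
python3 t.py 657 -144 130 6.5 -30 600 0 200 -2.5 0 641 278 200 -2.5 60
```

```text
t 3.35 tcp [ 0.6516 -0.149   0.027 ] hold [ 0.6607 -0.1479  0.0433] q [-12.3  56.7  45.3  -9.6 105.7  71.3] w 0.056 F [ 3.1 -0.1  6.4]
slide [-0.182 -0.015 -0.296] twist [ 0.003 -0.012 -0.006] tcp [ 0.648 -0.145  0.114] z [-0.5  -0.06 -0.87]
slide [-0.426 -0.611 -0.473] twist [0.043 0.486 0.141] tcp [0.6   0.    0.181] z [ 0.  0. -1.]
slide [-0.144 -1.689 -0.682] twist [-0.037  1.484  0.158] tcp [0.657 0.277 0.191] z [ 0.87 -0.04 -0.5 ]
```

Call:
move_arm([
  {"slide": [-0.1, 0, -0.18], "twist": [0, 0, 0]},
  {"slide": [-0.2, 0, -0.35], "twist": [0, 0, 0]},
  {"slide": [-0.3, 0, -0.5], "twist": [0, 0, 0]},
  {"slide": [-0.36, -0.2, -0.5], "twist": [0.01, 0.15, 0.05]},
  {"slide": [-0.4, -0.4, -0.49], "twist": [0.03, 0.3, 0.1]},
  {"slide": [-0.43, -0.6, -0.48], "twist": [0.04, 0.45, 0.14]},
  {"slide": [-0.43, -0.6, -0.48], "twist": [0.04, 0.48, 0.14]},
  {"slide": [-0.43, -0.6, -0.48], "twist": [0.04, 0.48, 0.14]},
  {"slide": [-0.43, -0.6, -0.48], "twist": [0.04, 0.48, 0.14]},
])

```text
time: 4.47
tcp_pos: [0.6002, -0.0034, 0.1824]
eef_rot: [[0.999, -0.042, -0.009], [-0.042, -0.999, -0.003], [-0.009, 0.003, -1.0]]
force: [0.4, -0.8, -0.1]
grip_width: 0.0556
grasp_force: 43.0
```

```bash
python3 t.py 628 278 180 -2.5 60 628 278 90 -2.5 60 628 278 35 -2.5 60
```

```text
t 4.47 tcp [ 0.6002 -0.0034  0.1824] hold [ 0.6004 -0.0033  0.2011] q [-5.1  9.6 88.1 -0.2 82.9 87.3] w 0.0556 F [ 0.4 -0.8 -0.1]
slide [ 0.129 -1.129  0.042] twist [0.002 1.009 0.003] tcp [0.644 0.277 0.171] z [ 0.87 -0.04 -0.5 ]
slide [ 0.132 -1.13   0.402] twist [0.002 1.009 0.003] tcp [0.644 0.277 0.081] z [ 0.87 -0.04 -0.5 ]
slide [ 0.134 -1.131  0.622] twist [0.002 1.009 0.003] tcp [0.644 0.277 0.026] z [ 0.87 -0.04 -0.5 ]
```

Call:
move_arm([
  {"slide": [0, -0.25, 0], "twist": [0, 0.16, 0]},
  {"slide": [0.05, -0.5, 0], "twist": [0, 0.33, 0]},
  {"slide": [0.1, -0.75, 0], "twist": [0, 0.5, 0]},
  {"slide": [0.13, -1, 0], "twist": [0, 0.66, 0]},
  {"slide": [0.13, -1, 0.05], "twist": [0, 0.83, 0]},
  {"slide": [0.13, -1, 0.1], "twist": [0, 1, 0]},
  {"slide": [0.13, -1, 0.15], "twist": [0, 1, 0]},
  {"slide": [0.13, -1, 0.15], "twist": [0, 1, 0]},
  {"slide": [0.13, -1, 0.15], "twist": [0, 1, 0]},
])

```text
time: 5.6
tcp_pos: [0.6469, 0.2097, 0.1874]
eef_rot: [[0.584, 0.023, 0.811], [0.003, -1.0, 0.025], [0.812, -0.012, -0.584]]
force: [-0.4, 0.2, -0.9]
grip_width: 0.0558
grasp_force: 43.5
```

```bash
python3 t.py 628 278 90 -2.5 60 628 278 38 -2.5 60
python3 - <<'E'
from h import *
im,d,m=cap('scene'); cv2.imwrite('pics/s2.png',cv2.resize(im[20:250,200:560],None,fx=2,fy=2))
E
```

```text
t 5.6 tcp [0.6469 0.2097 0.1874] hold [0.6318 0.2092 0.1983] q [ 22.4 -12.8 126.4 -51.   21.6 152.2] w 0.0558 F [-0.4  0.2 -0.9]
slide [-0.352 -0.265  0.247] twist [-0.059  0.096  0.025] tcp [0.644 0.277 0.081] z [ 0.87 -0.04 -0.5 ]
slide [-0.521 -0.263  0.369] twist [-0.059  0.096  0.025] tcp [0.644 0.277 0.029] z [ 0.87 -0.04 -0.5 ]
```

View pics/s2.png

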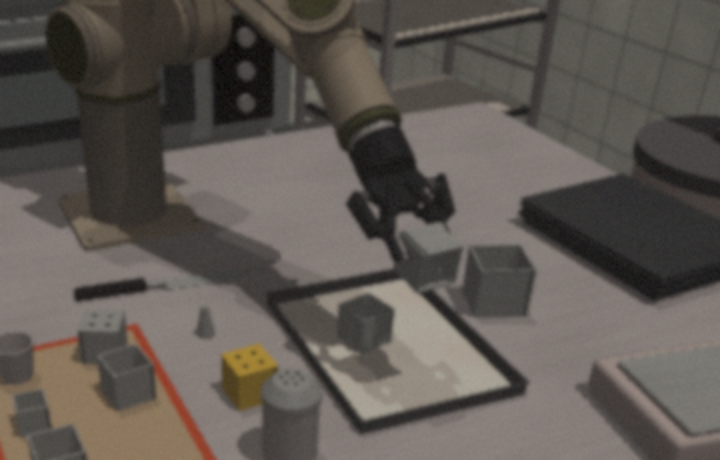

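The scene view shows the mould in the gripper at about (430,255) in the crop, over the tray's far-left edge. The wrist hit the q6 limit, so I'll use the radial direction and a smaller tilt.

```bash
python3 t.py 640 240 180 20.5 20 653 273 150 22.7 50 653 273 42 22.7 50
```

```text
t 5.65 tcp [0.6469 0.21   0.1876] hold [0.6317 0.2095 0.1985] q [ 22.5 -12.8 126.4 -51.   21.6 152.2] w 0.0556 F [-0.2  0.8 -1.6]
slide [-0.083 -0.128  0.059] twist [ 0.186 -0.568 -0.266] tcp [0.646 0.242 0.162] z [ 0.32  0.12 -0.94]
slide [-0.115 -0.27   0.186] twist [ 0.274 -0.073 -0.228] tcp [0.666 0.279 0.138] z [ 0.71  0.3  -0.64]
slide [-0.466 -0.264  0.438] twist [ 0.274 -0.073 -0.228] tcp [0.666 0.279 0.03 ] z [ 0.71  0.3  -0.64]
```

Call:
move_arm([
  {"slide": [-0.03, -0.05, 0.02], "twist": [0.07, -0.2, -0.1]},
  {"slide": [-0.06, -0.1, 0.04], "twist": [0.13, -0.4, -0.2]},
  {"slide": [-0.08, -0.13, 0.06], "twist": [0.19, -0.57, -0.27]},
  {"slide": [-0.08, -0.13, 0.06], "twist": [0.19, -0.57, -0.27]},
  {"slide": [-0.08, -0.13, 0.06], "twist": [0.19, -0.57, -0.27]},
  {"slide": [-0.08, -0.13, 0.06], "twist": [0.19, -0.57, -0.27]},
])

```text
time: 6.4
tcp_pos: [0.6482, 0.2428, 0.1635]
eef_rot: [[0.878, 0.356, 0.319], [0.334, -0.935, 0.122], [0.342, -0.0, -0.94]]
force: [0.9, -0.1, -0.1]
grip_width: 0.0555
grasp_force: 43.5
```

```bash
python3 t.py  653 273 150 22.7 50 653 273 42 22.7 50
```

```text
t 6.4 tcp [0.6482 0.2428 0.1635] hold [0.6422 0.2406 0.1811] q [15.3  5.9 96.5  2.3 57.7 83.6] w 0.0555 F [ 0.9 -0.1 -0.1]
slide [ 0.076 -0.108  0.136] twist [ 0.018  0.5   -0.026] tcp [0.666 0.279 0.138] z [ 0.71  0.3  -0.64]
slide [-0.071 -0.108  0.542] twist [ 0.018  0.5   -0.026] tcp [0.666 0.279 0.03 ] z [ 0.71  0.3  -0.64]
```

```bash
python3 t.py  653 273 150 18 50 653 273 42 18 50
```

```text
t 6.4 tcp [0.6482 0.2428 0.1635] hold [0.6422 0.2406 0.1811] q [15.3  5.9 96.5  2.3 57.7 83.6] w 0.0555 F [ 0.9 -0.1 -0.1]
slide [ 0.076 -0.103  0.136] twist [-0.028  0.5    0.039] tcp [0.667 0.277 0.138] z [ 0.73  0.24 -0.64]
slide [-0.071 -0.103  0.542] twist [-0.028  0.5    0.039] tcp [0.667 0.277 0.03 ] z [ 0.73  0.24 -0.64]
```

Call:
move_arm([
  {"slide": [0.03, -0.05, 0.05], "twist": [-0.01, 0.17, 0.01]},
  {"slide": [0.06, -0.1, 0.1], "twist": [-0.02, 0.34, 0.03]},
  {"slide": [0.076, -0.103, 0.136], "twist": [-0.03, 0.5, 0.04]},
  {"slide": [0.076, -0.103, 0.136], "twist": [-0.03, 0.5, 0.04]},
  {"slide": [0.04, -0.103, 0.25], "twist": [-0.03, 0.5, 0.04]},
  {"slide": [0, -0.103, 0.35], "twist": [-0.03, 0.5, 0.04]},
  {"slide": [0, -0.103, 0.35], "twist": [-0.03, 0.5, 0.04]},
  {"slide": [0, -0.103, 0.35], "twist": [-0.03, 0.5, 0.04]},
  {"slide": [0, -0.103, 0.35], "twist": [-0.03, 0.5, 0.04]},
])

```text
time: 7.52
tcp_pos: [0.6654, 0.2779, 0.0825]
eef_rot: [[0.611, 0.308, 0.729], [0.199, -0.951, 0.235], [0.766, 0.001, -0.642]]
force: [0.7, -0.9, -1.7]
grip_width: 0.0557
grasp_force: 43.4
```

```bash
python3 t.py  653 273 42 18 50 653 273 40 18 55;python3 - <<'E'
from h import *
im,d,m=cap('scene'); cv2.imwrite('pics/s3.png',cv2.resize(im[20:250,200:560],None,fx=2,fy=2))
E
```

```text
t 7.53 tcp [0.6654 0.2779 0.0825] hold [0.6518 0.2735 0.0945] q [ 19.1   3.7 121.6 -10.8   4.8 101.4] w 0.0557 F [ 0.7 -0.9 -1.7]
slide [-0.158  0.003  0.138] twist [ 0.002 -0.001  0.   ] tcp [0.667 0.277 0.03 ] z [ 0.73  0.24 -0.64]
slide [-0.158  0.003  0.143] twist [0.002 0.083 0.   ] tcp [0.668 0.278 0.029] z [ 0.78  0.25 -0.57]
```

View pics/s3.png

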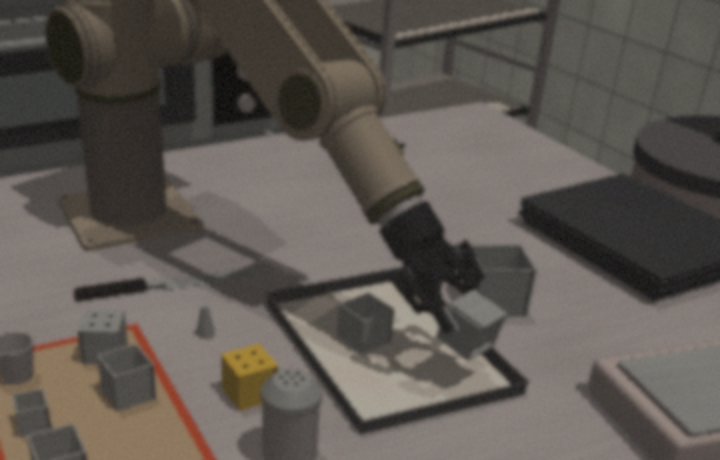

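The mould hangs at about (475,320) in the crop, over the tray's far-left part and clear of mould_a. q5 is near its limit, so I'll lower with less tilt and press it flat with a light grip.

```bash
python3 t.py  655 273 75 18 42 655 273 48 18 42 655 273 36 18 42
```

```text
t 7.58 tcp [0.6651 0.2778 0.0821] hold [0.6515 0.2734 0.0941] q [ 19.1   3.7 121.6 -10.8   4.8 101.4] w 0.0553 F [ 0.1  0.3 -0.8]
slide [-0.061  0.006  0.058] twist [ 0.002 -0.134  0.   ] tcp [0.667 0.277 0.061] z [ 0.64  0.21 -0.74]
slide [-0.143  0.005  0.128] twist [ 0.002 -0.134  0.   ] tcp [0.667 0.277 0.034] z [ 0.64  0.21 -0.74]
slide [-0.18   0.005  0.158] twist [ 0.002 -0.134  0.   ] tcp [0.667 0.277 0.022] z [ 0.64  0.21 -0.74]
```

Call:
move_arm([
  {"slide": [-0.06, 0, 0.06], "twist": [0, -0.13, 0]},
  {"slide": [-0.06, 0, 0.06], "twist": [0, -0.13, 0]},
  {"slide": [-0.1, 0, 0.095], "twist": [0, -0.13, 0]},
  {"slide": [-0.143, 0, 0.128], "twist": [0, -0.13, 0]},
  {"slide": [-0.143, 0, 0.128], "twist": [0, -0.13, 0]},
  {"slide": [-0.143, 0, 0.128], "twist": [0, -0.13, 0]},
  {"slide": [-0.143, 0, 0.128], "twist": [0, -0.13, 0]},
])

```text
time: 8.45
tcp_pos: [0.6649, 0.2777, 0.0313]
eef_rot: [[0.706, 0.308, 0.638], [0.23, -0.951, 0.206], [0.67, 0.001, -0.742]]
force: [1.2, 0.3, 1.6]
grip_width: 0.0556
grasp_force: 45.1
```

```bash
python3 t.py 655 273 48 18 42 655 273 36 18 42
```

```text
t 8.45 tcp [0.6649 0.2777 0.0313] hold [0.653  0.2739 0.0452] q [ 19.   10.4 116.1  -3.7  11.4  94.3] w 0.0556 F [1.2 0.3 1.6]
slide [ 0.012  0.006 -0.004] twist [ 0.001 -0.001  0.   ] tcp [0.667 0.277 0.034] z [ 0.64  0.21 -0.74]
slide [-0.02   0.006  0.032] twist [ 0.001 -0.001  0.   ] tcp [0.667 0.277 0.022] z [ 0.64  0.21 -0.74]
```

Call:
move_arm([
  {"slide": [0, 0, 0], "twist": [0, 0.05, 0]},
  {"slide": [-0.01, 0, 0.005], "twist": [0, 0.1, 0]},
  {"slide": [-0.02, 0, 0.015], "twist": [0, 0.1, 0]},
  {"slide": [-0.03, 0, 0.025], "twist": [0, 0.1, 0]},
  {"slide": [-0.03, 0, 0.025], "twist": [0, 0.1, 0]},
  {"slide": [-0.03, 0, 0.025], "twist": [0, 0.1, 0]},
], squeeze=20)

```text
time: 9.2
tcp_pos: [0.6666, 0.2786, 0.0268]
eef_rot: [[0.632, 0.31, 0.711], [0.206, -0.951, 0.232], [0.747, -0.0, -0.664]]
force: [-5.1, -3.5, 18.4]
grip_width: 0.056
grasp_force: 47.1
```

```bash
python3 t.py 655 273 36 18 48
python3 - <<'E'
from h import *
im,d,m=cap('scene'); cv2.imwrite('pics/s4.png',cv2.resize(im[120:230,360:500],None,fx=5,fy=5))
E
```

```text
t 9.2 tcp [0.6666 0.2786 0.0268] hold [0.6533 0.2742 0.0392] q [ 18.9  11.3 119.9 -56.2   0.8 146.8] w 0.056 F [-5.1 -3.5 18.4]
slide [-0.007  0.007  0.012] twist [-0.001 -0.006  0.001] tcp [0.668 0.277 0.023] z [ 0.71  0.23 -0.67]
```

View pics/s4.png

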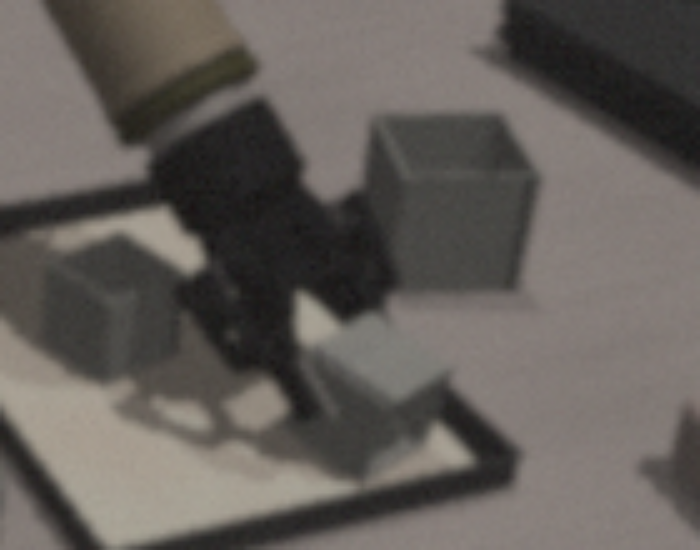

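The mould's front edge rests on the parchment with a lean of about 10°. I'll release it now.

Call:
move_arm([
  {"slide": [0, 0, 0], "twist": [0, 0, 0]},
  {"slide": [0, 0, 0], "twist": [0, 0, 0]},
  {"slide": [0, 0, 0], "twist": [0, 0, 0]},
  {"slide": [0, 0, 0], "twist": [0, 0, 0]},
  {"slide": [0, 0, -0.1], "twist": [0, 0, 0]},
  {"slide": [0, 0, -0.2], "twist": [0, -0.1, 0]},
  {"slide": [0, 0, -0.35], "twist": [0, -0.25, 0]},
  {"slide": [0.1, 0, -0.45], "twist": [0, -0.4, 0]},
  {"slide": [0.2, 0, -0.5], "twist": [0, -0.55, 0]},
  {"slide": [0.2, 0, -0.5], "twist": [0, -0.7, 0]},
  {"slide": [0.2, 0, -0.5], "twist": [0, -0.8, 0]},
  {"slide": [0.2, 0, -0.5], "twist": [0, -0.8, 0]},
], gripper=0.15)

```text
time: 10.75
tcp_pos: [0.6085, 0.2588, 0.1395]
eef_rot: [[0.951, 0.308, -0.006], [0.308, -0.951, -0.003], [-0.007, 0.001, -1.0]]
force: [0.8, -1.1, -0.6]
grip_width: 0.0725
grasp_force: 0.0
```

```bash
cat > blobs.py <<'E'
from h import *
im,d,m=cap('top');p=pts(d,m)
h=((p[...,2]>.03)&(p[...,2]<.2)).astype(np.uint8); h[:140]=0;h[268:]=0
n,l,s,c=cv2.connectedComponentsWithStats(h)
for i in range(1,n):
    if s[i,4]>8 and 205<c[i][0]<430:
        q=p[l==i]; r=cv2.minAreaRect(q[:,:2].astype(np.float32)*1000);print(np.round(c[i]),len(q),np.round(r[0]),np.round(r[1]),round(r[2],1),'z',np.round(np.percentile(q[:,2],[50,97]),3))
np.savez('top2.npz',im=im,p=p)
E
python3 t.py; python3 blobs.py
python3 - <<'E'
from h import *
im,d,m=cap('scene'); cv2.imwrite('pics/s5.png',cv2.resize(im[100:250,320:520],None,fx=4,fy=4))
E
```

```text
t 10.75 tcp [0.6085 0.2588 0.1395] hold [0.6086 0.2588 0.1582] q [18.6 20.4 80.  -0.  80.1 90.7] w 0.0725 F [ 0.8 -1.1 -0.6]
[321. 151.] 462 [711.  -3.] [65. 69.] 0.4 z [0.106 0.118]
[238. 160.] 33 [681. 263.] [26. 15.] 35.7 z [0.059 0.063]
[404. 172.] 163 [ 656. -269.] [57. 56.] 89.6 z [0.051 0.063]
[244. 175.] 32 [630. 227.] [58. 27.] 63.9 z [0.167 0.199]
[216. 183.] 16 [588. 299.] [ 7. 18.] 8.7 z [0.18 0.2 ]
[320. 193.] 325 [586.  -2.] [57. 55.] 4.1 z [0.057 0.062]
[257. 208.] 131 [532. 198.] [57. 56.] 12.9 z [0.052 0.064]
[407. 207.] 62 [ 544. -280.] [41. 40.] 86.3 z [0.041 0.047]
[367. 211.] 111 [ 527. -151.] [56. 56.] 8.2 z [0.054 0.062]
[368. 245.] 344 [ 423. -156.] [56. 56.] 63.9 z [0.059 0.065]
[411. 243.] 113 [ 429. -281.] [53. 57.] 0.9 z [0.052 0.062]
[320. 242.] 23 [427.  -5.] [13. 16.] 45.8 z [0.043 0.05 ]
```

View pics/s5.png

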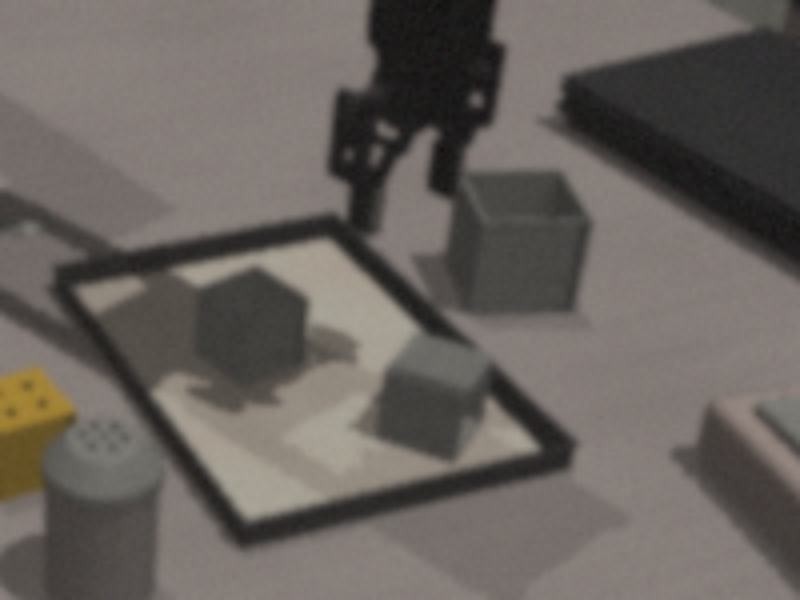

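The mould lies flat on its side at about (435,395) in the crop, open side facing forward, as planned.

```bash
python3 - <<'E'
from h import *
im,d,m=cap('scene');p=pts(d,m)
b=(p[...,0]>.6)&(p[...,0]<.74)&(p[...,1]>.22)&(p[...,1]<.34)
for lo,hi in((.052,.075),(.03,.075)):
    q=p[b&(p[...,2]>lo)&(p[...,2]<hi)]; print(len(q),cv2.minAreaRect(q[:,:2].astype(np.float32)*1000),np.percentile(q[:,2],[5,50,95]))
E
python3 t.py 665 278 120 18 -25 665 278 34 18 -25
```

```text
296 ((655.0233154296875, 269.4095764160156), (55.939937591552734, 62.154747009277344), 35.398216247558594) [0.05409234 0.05828553 0.0602535 ]
464 ((654.781982421875, 269.4186096191406), (56.648780822753906, 62.871150970458984), 36.04890060424805) [0.0325181  0.05705463 0.06003184]
t 10.9 tcp [0.607  0.2587 0.1426] hold [0.607  0.2588 0.1613] q [18.7 19.6 80.6 -0.1 79.8 90.7] w 0.0727 F [0.1 0.5 0.8]
slide [ 0.213 -0.002  0.159] twist [ 0.001 -0.418 -0.   ] tcp [0.657 0.276 0.103] z [-0.4  -0.13 -0.91]
slide [ 0.212 -0.002  0.503] twist [ 0.001 -0.418 -0.   ] tcp [0.657 0.276 0.017] z [-0.4  -0.13 -0.91]
```

Call:
move_arm([
  {"slide": [-0.1, 0.25, -0.1], "twist": [0, 0, 0]},
  {"slide": [-0.2, 0.5, -0.2], "twist": [0, 0, 0]},
  {"slide": [-0.25, 0.75, -0.2], "twist": [0, 0, 0]},
  {"slide": [-0.3, 1, -0.2], "twist": [0, 0, 0]},
  {"slide": [-0.3, 1, -0.2], "twist": [0, 0, 0]},
  {"slide": [-0.3, 1, -0.2], "twist": [0, 0, 0]},
  {"slide": [-0.3, 1, -0.2], "twist": [0, 0, 0]},
])

```text
time: 11.78
tcp_pos: [0.613, -0.0005, 0.1941]
eef_rot: [[0.951, 0.31, 0.001], [0.31, -0.951, -0.0], [0.001, 0.001, -1.0]]
force: [-0.1, 0.1, -0.5]
grip_width: 0.0727
grasp_force: 0.0
```

```bash
python3 blobs.py; python3 t.py
```

```text
[236. 169.] 348 [657. 271.] [60. 56.] 35.4 z [0.059 0.065]
[404. 172.] 160 [ 656. -269.] [56. 56.] 1.1 z [0.051 0.062]
[320. 192.] 319 [585.  -2.] [57. 55.] 4.7 z [0.057 0.063]
[256. 208.] 136 [532. 199.] [57. 56.] 12.8 z [0.054 0.063]
[407. 207.] 65 [ 544. -280.] [41. 40.] 86.7 z [0.041 0.048]
[367. 211.] 114 [ 527. -151.] [56. 57.] 8.1 z [0.054 0.063]
[368. 245.] 345 [ 422. -155.] [56. 56.] 63.8 z [0.058 0.064]
[411. 243.] 116 [ 429. -280.] [53. 56.] 0.7 z [0.053 0.061]
t 11.82 tcp [ 6.131e-01 -3.000e-04  1.939e-01] hold [ 6.131e-01 -3.000e-04  2.126e-01] q [-4.8 10.5 85.8 -0.  83.6 67.1] w 0.0728 F [-0.3  0.4 -0.5]
```

```bash
python3 t.py 657 271 130 35.4 -35 657 271 32 35.4 -35
```

```text
t 11.82 tcp [ 6.131e-01 -3.000e-04  1.939e-01] hold [ 6.131e-01 -3.000e-04  2.126e-01] q [-4.8 10.5 85.8 -0.  83.6 67.1] w 0.0728 F [-0.3  0.4 -0.5]
slide [ 0.463 -0.964  0.316] twist [-0.087 -0.579 -0.28 ] tcp [0.648 0.265 0.115] z [-0.47 -0.33 -0.82]
slide [ 0.463 -0.965  0.708] twist [-0.087 -0.579 -0.28 ] tcp [0.648 0.265 0.017] z [-0.47 -0.33 -0.82]
```

Call:
move_arm([
  {"slide": [0.1, -0.25, 0], "twist": [-0.02, -0.15, -0.07]},
  {"slide": [0.2, -0.5, 0.1], "twist": [-0.04, -0.3, -0.14]},
  {"slide": [0.35, -0.75, 0.2], "twist": [-0.06, -0.45, -0.21]},
  {"slide": [0.46, -0.96, 0.3], "twist": [-0.087, -0.579, -0.28]},
  {"slide": [0.46, -0.96, 0.3], "twist": [-0.087, -0.579, -0.28]},
  {"slide": [0.46, -0.96, 0.3], "twist": [-0.087, -0.579, -0.28]},
  {"slide": [0.46, -0.96, 0.3], "twist": [-0.087, -0.579, -0.28]},
  {"slide": [0.46, -0.96, 0.3], "twist": [-0.087, -0.579, -0.28]},
], gripper=0.06)

```text
time: 12.82
tcp_pos: [0.6489, 0.2618, 0.1195]
eef_rot: [[0.669, 0.578, -0.467], [0.474, -0.816, -0.331], [-0.573, 0.0, -0.82]]
force: [0.5, -0.5, 0.8]
grip_width: 0.0799
grasp_force: 0.0
```

```bash
python3 t.py 657 271 130 35.4 -35 657 271 32 35.4 -35
```

```text
t 12.82 tcp [0.6489 0.2618 0.1195] hold [0.6576 0.268  0.1349] q [ 21.8  69.9  16.5  -9.7 127.4  72.9] w 0.0799 F [ 0.5 -0.5  0.8]
slide [ 0.015 -0.011  0.013] twist [-0.    -0.001 -0.001] tcp [0.648 0.265 0.115] z [-0.47 -0.33 -0.82]
slide [ 0.239 -0.011  0.335] twist [-0.    -0.001 -0.001] tcp [0.648 0.265 0.017] z [-0.47 -0.33 -0.82]
```

Call:
move_arm([
  {"slide": [0.07, -0.01, 0.1], "twist": [0, 0, 0]},
  {"slide": [0.15, -0.01, 0.2], "twist": [0, 0, 0]},
  {"slide": [0.239, -0.01, 0.335], "twist": [0, 0, 0]},
  {"slide": [0.239, -0.01, 0.335], "twist": [0, 0, 0]},
  {"slide": [0.239, -0.01, 0.335], "twist": [0, 0, 0]},
  {"slide": [0.239, -0.01, 0.335], "twist": [0, 0, 0]},
  {"slide": [0.239, -0.01, 0.335], "twist": [0, 0, 0]},
])

```text
time: 13.7
tcp_pos: [0.6489, 0.2647, 0.0177]
eef_rot: [[0.67, 0.578, -0.466], [0.474, -0.816, -0.33], [-0.571, 0.0, -0.821]]
force: [-0.7, -0.5, -0.7]
grip_width: 0.0801
grasp_force: 0.0
```

```bash
python3 t.py 657 271 32 35.4 -35
```

```text
t 13.7 tcp [0.6489 0.2647 0.0177] hold [0.6577 0.2708 0.033 ] q [ 21.9  74.5  19.4  -8.8 119.9  74.6] w 0.0801 F [-0.7 -0.5 -0.7]
slide [ 0.001 -0.002  0.004] twist [-0.001 -0.003 -0.001] tcp [0.648 0.265 0.017] z [-0.47 -0.33 -0.82]
```

Call:
move_arm([
  {"slide": [0, 0, 0], "twist": [0, 0, 0]},
  {"slide": [0, 0, 0], "twist": [0, 0, 0]},
  {"slide": [0, 0, 0], "twist": [0, 0, 0]},
  {"slide": [0, 0, 0], "twist": [0, 0, 0]},
  {"slide": [0, 0, 0], "twist": [0, 0, 0]},
  {"slide": [0, 0, 0], "twist": [0, 0, 0]},
  {"slide": [-0.1, 0, -0.14], "twist": [0, 0, 0]},
  {"slide": [-0.2, 0, -0.28], "twist": [0, 0, 0]},
  {"slide": [-0.29, 0, -0.41], "twist": [0, 0, 0]},
  {"slide": [-0.29, 0, -0.41], "twist": [0, 0, 0]},
  {"slide": [-0.29, 0, -0.41], "twist": [0, 0, 0]},
  {"slide": [-0.29, 0, -0.41], "twist": [0, 0, 0]},
], gripper=1, squeeze=40)

```text
time: 15.2
tcp_pos: [0.6465, 0.2635, 0.1382]
eef_rot: [[0.666, 0.578, -0.472], [0.473, -0.816, -0.333], [-0.578, -0.002, -0.816]]
force: [0.6, -0.6, -1.5]
grip_width: 0.0556
grasp_force: 42.4
```

```bash
python3 t.py 640 270 150 18 10 650 270 120 17 40
```

```text
t 15.2 tcp [0.6465 0.2635 0.1382] hold [0.6554 0.2697 0.1535] q [ 21.9  69.8  14.8  -9.9 129.5  72.6] w 0.0556 F [ 0.6 -0.6 -1.5]
slide [ 0.02  -0.032  0.018] twist [0.063 0.749 0.289] tcp [0.643 0.271 0.132] z [ 0.17  0.05 -0.98]
slide [0.134 0.002 0.065] twist [-0.015  1.243  0.328] tcp [0.661 0.274 0.106] z [ 0.61  0.19 -0.77]
```

Call:
move_arm([
  {"slide": [0.01, 0, 0], "twist": [0.02, 0.17, 0.06]},
  {"slide": [0.01, -0.01, 0], "twist": [0.03, 0.33, 0.12]},
  {"slide": [0.02, -0.02, 0.01], "twist": [0.05, 0.49, 0.19]},
  {"slide": [0.02, -0.03, 0.01], "twist": [0.06, 0.62, 0.24]},
  {"slide": [0.02, -0.03, 0.02], "twist": [0.06, 0.75, 0.29]},
  {"slide": [0.02, -0.03, 0.02], "twist": [0.06, 0.75, 0.29]},
  {"slide": [0.02, -0.03, 0.02], "twist": [0.06, 0.75, 0.29]},
  {"slide": [0.02, -0.03, 0.02], "twist": [0.06, 0.75, 0.29]},
])

```text
time: 16.2
tcp_pos: [0.6446, 0.2709, 0.1341]
eef_rot: [[0.935, 0.31, 0.171], [0.305, -0.951, 0.052], [0.179, 0.003, -0.984]]
force: [0.1, -0.7, -0.9]
grip_width: 0.0555
grasp_force: 42.4
```

```bash
python3 t.py 650 270 100 17 42 650 270 39 17 42
```

```text
t 16.2 tcp [0.6446 0.2709 0.1341] hold [0.6414 0.2699 0.1525] q [18.8 16.5 85.9 -0.3 67.3 90.8] w 0.0555 F [ 0.1 -0.7 -0.9]
slide [0.034 0.01  0.201] twist [-0.005  0.528  0.017] tcp [0.662 0.274 0.086] z [ 0.64  0.2  -0.74]
slide [-0.009  0.01   0.442] twist [-0.005  0.528  0.017] tcp [0.662 0.274 0.025] z [ 0.64  0.2  -0.74]
```

Call:
move_arm([
  {"slide": [0.01, 0, 0.05], "twist": [0, 0.17, 0]},
  {"slide": [0.02, 0, 0.1], "twist": [0, 0.34, 0]},
  {"slide": [0.034, 0, 0.16], "twist": [0, 0.53, 0]},
  {"slide": [0.034, 0, 0.2], "twist": [0, 0.53, 0]},
  {"slide": [0.01, 0, 0.3], "twist": [0, 0.53, 0]},
  {"slide": [-0.005, 0, 0.4], "twist": [0, 0.53, 0]},
  {"slide": [-0.009, 0, 0.44], "twist": [0, 0.53, 0]},
  {"slide": [-0.009, 0, 0.44], "twist": [0, 0.53, 0]},
  {"slide": [-0.009, 0, 0.44], "twist": [0, 0.53, 0]},
  {"slide": [-0.009, 0, 0.44], "twist": [0, 0.53, 0]},
])

```text
time: 17.45
tcp_pos: [0.6614, 0.276, 0.0262]
eef_rot: [[0.704, 0.309, 0.639], [0.231, -0.951, 0.206], [0.671, 0.003, -0.741]]
force: [-0.1, 0.2, -1.6]
grip_width: 0.0557
grasp_force: 42.5
```

```bash
python3 t.py 650 270 36 18.5 42;  python3 - <<'E'
from h import *
im,d,m=cap('scene'); cv2.imwrite('pics/s6.png',cv2.resize(im[120:230,360:500],None,fx=5,fy=5))
E
```

```text
t 17.45 tcp [0.6614 0.276  0.0262] hold [0.6495 0.2722 0.0401] q [ 18.9  10.5 116.8  -4.1  10.5  94.6] w 0.0557 F [-0.1  0.2 -1.6]
slide [-0.012  0.008  0.012] twist [ 0.008 -0.003 -0.004] tcp [0.662 0.274 0.022] z [ 0.63  0.21 -0.74]
```

View pics/s6.png

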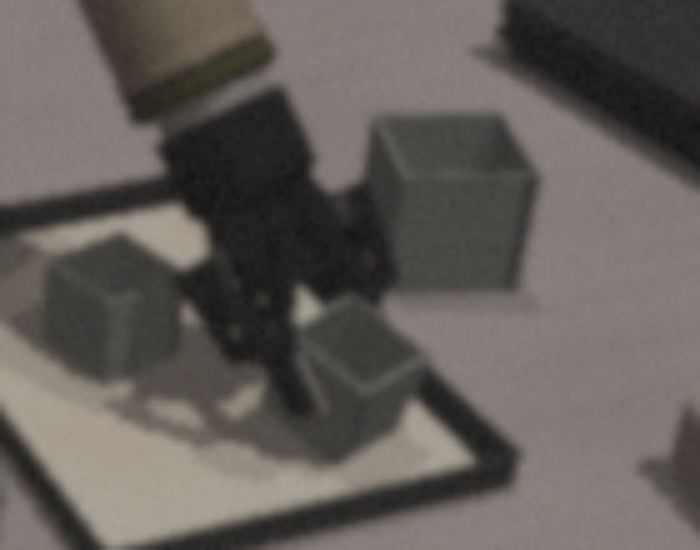

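The mould is now open side up at about (365,385) in the crop, leaning forward about 13°. I'll touch down, release and back off.

Call:
move_arm([
  {"slide": [-0.01, 0, 0.01], "twist": [0, 0, 0]},
  {"slide": [-0.02, 0, 0.022], "twist": [0, 0, 0]},
  {"slide": [-0.02, 0, 0.022], "twist": [0, 0, 0]},
])

```text
time: 17.88
tcp_pos: [0.6651, 0.2774, 0.0238]
eef_rot: [[0.698, 0.309, 0.646], [0.229, -0.951, 0.208], [0.679, 0.003, -0.734]]
force: [-0.6, -0.3, 11.9]
grip_width: 0.0553
grasp_force: 43.7
```

Call:
move_arm([
  {"slide": [0, 0, 0], "twist": [0, 0, 0]},
  {"slide": [0, 0, 0], "twist": [0, 0, 0]},
  {"slide": [0, 0, 0], "twist": [0, 0, 0]},
  {"slide": [0, 0, 0], "twist": [0, 0, 0]},
  {"slide": [0, 0, -0.1], "twist": [0, 0, 0]},
  {"slide": [0, 0, -0.25], "twist": [0, 0, 0]},
  {"slide": [0, 0.1, -0.45], "twist": [0, -0.15, 0]},
  {"slide": [0, 0.2, -0.6], "twist": [0, -0.3, 0]},
  {"slide": [0.1, 0.4, -0.7], "twist": [0, -0.45, 0]},
  {"slide": [0.1, 0.65, -0.7], "twist": [0, -0.6, 0]},
  {"slide": [0.1, 0.9, -0.7], "twist": [0, -0.7, 0]},
  {"slide": [0.1, 0.9, -0.7], "twist": [0, -0.7, 0]},
], gripper=0.1)

```text
time: 19.38
tcp_pos: [0.6376, 0.0277, 0.1628]
eef_rot: [[0.952, 0.305, -0.001], [0.305, -0.952, -0.003], [-0.002, 0.003, -1.0]]
force: [-0.5, 0.3, -1.0]
grip_width: 0.0767
grasp_force: 0.0
```

```bash
python3 blobs.py|head -6; python3 t.py 527 -151 130 8.1 0 527 -151 38 8.1 0
```

```text
[235. 172.] 164 [649. 272.] [58. 57.] 17.9 z [0.051 0.064]
[404. 172.] 161 [ 656. -269.] [57. 56.] 1.4 z [0.051 0.063]
[316. 192.] 173 [584.  11.] [56. 32.] 1.7 z [0.057 0.062]
[253. 208.] 93 [532. 201.] [57. 52.] 12.8 z [0.053 0.062]
[407. 207.] 61 [ 544. -279.] [40. 41.] 86.9 z [0.041 0.047]
[367. 211.] 116 [ 527. -151.] [56. 57.] 7.8 z [0.054 0.062]
t 19.43 tcp [0.6369 0.0289 0.1632] hold [0.6369 0.029  0.1819] q [-1.9 15.4 83.5 -0.1 81.1 70.3] w 0.0766 F [-0.6  0.   0.3]
slide [-0.639  0.55   0.209] twist [ 0.002 -0.     0.162] tcp [ 0.527 -0.151  0.111] z [ 0.  0. -1.]
slide [-0.639  0.549  0.577] twist [ 0.002 -0.     0.162] tcp [ 0.527 -0.151  0.019] z [ 0.  0. -1.]
```

Call:
move_arm([
  {"slide": [-0.16, 0.14, 0], "twist": [0, 0, 0.05]},
  {"slide": [-0.32, 0.28, 0], "twist": [0, 0, 0.1]},
  {"slide": [-0.48, 0.41, 0.1], "twist": [0, 0, 0.16]},
  {"slide": [-0.64, 0.55, 0.2], "twist": [0, 0, 0.16]},
  {"slide": [-0.64, 0.55, 0.2], "twist": [0, 0, 0.16]},
  {"slide": [-0.64, 0.55, 0.2], "twist": [0, 0, 0.16]},
  {"slide": [-0.64, 0.55, 0.3], "twist": [0, 0, 0.16]},
  {"slide": [-0.64, 0.55, 0.45], "twist": [0, 0, 0.16]},
  {"slide": [-0.64, 0.55, 0.57], "twist": [0, 0, 0.16]},
  {"slide": [-0.64, 0.55, 0.57], "twist": [0, 0, 0.16]},
  {"slide": [-0.64, 0.55, 0.57], "twist": [0, 0, 0.16]},
  {"slide": [-0.64, 0.55, 0.57], "twist": [0, 0, 0.16]},
], gripper=0)

```text
time: 20.92
tcp_pos: [0.5289, -0.149, 0.025]
eef_rot: [[0.989, 0.147, 0.007], [0.147, -0.989, -0.003], [0.006, 0.004, -1.0]]
force: [-0.3, -0.7, -0.3]
grip_width: 0.0853
grasp_force: 0.0
```

Call:
move_arm([
  {"slide": [0, 0, 0], "twist": [0, 0, 0]},
  {"slide": [0, 0, 0], "twist": [0, 0, 0]},
  {"slide": [0, 0, 0], "twist": [0, 0, 0]},
  {"slide": [0, 0, 0], "twist": [0, 0, 0]},
  {"slide": [0, 0, 0], "twist": [0, 0, 0]},
  {"slide": [0, 0, 0], "twist": [0, 0, 0]},
  {"slide": [0, 0, -0.2], "twist": [0, 0, 0]},
  {"slide": [0, 0, -0.4], "twist": [0, 0, 0]},
  {"slide": [0, 0, -0.6], "twist": [0, 0, 0]},
  {"slide": [0, 0, -0.6], "twist": [0, 0, 0]},
  {"slide": [0, 0, -0.6], "twist": [0, 0, 0]},
], gripper=1, squeeze=40)

```text
time: 22.3
tcp_pos: [0.5262, -0.1484, 0.172]
eef_rot: [[0.989, 0.146, 0.002], [0.146, -0.989, -0.002], [0.002, 0.002, -1.0]]
force: [0.6, 0.1, -1.6]
grip_width: 0.0551
grasp_force: 43.6
```

```bash
python3 t.py 460 262 190 -2.5 0 460 262 39 -2.5 0
```

```text
t 22.3 tcp [ 0.5262 -0.1484  0.172 ] hold [ 0.5261 -0.1484  0.1907] q [-21.1   1.1  98.2  -0.   80.5  60.5] w 0.0551 F [ 0.6  0.1 -1.6]
slide [-2.200e-02 -1.663e+00 -1.000e-03] twist [ 0.002 -0.002  0.182] tcp [0.46  0.262 0.171] z [ 0.  0. -1.]
slide [-0.023 -1.664  0.603] twist [ 0.002 -0.002  0.182] tcp [0.46  0.262 0.02 ] z [ 0.  0. -1.]
```

Call:
move_arm([
  {"slide": [0, -0.25, 0], "twist": [0, 0, 0.05]},
  {"slide": [0, -0.5, 0], "twist": [0, 0, 0.1]},
  {"slide": [0, -0.75, 0], "twist": [0, 0, 0.18]},
  {"slide": [0, -1, 0], "twist": [0, 0, 0.18]},
  {"slide": [0, -1, 0], "twist": [0, 0, 0.18]},
  {"slide": [0, -1, 0], "twist": [0, 0, 0.18]},
  {"slide": [0, -1, 0], "twist": [0, 0, 0.18]},
])

```text
time: 23.18
tcp_pos: [0.4898, 0.0974, 0.1712]
eef_rot: [[0.999, -0.043, 0.002], [-0.043, -0.999, -0.003], [0.002, 0.002, -1.0]]
force: [-0.0, 0.2, -1.3]
grip_width: 0.0552
grasp_force: 43.8
```

```bash
python3 t.py 460 262 190 -2.5 0 460 262 46 -2.5 0
```

```text
t 23.18 tcp [0.4898 0.0974 0.1712] hold [0.4898 0.0974 0.1899] q [  5.5  -6.2 105.4  -0.2  80.8  98. ] w 0.0552 F [-0.   0.2 -1.3]
slide [-0.148 -0.653 -0.002] twist [ 0.002 -0.002  0.   ] tcp [0.46  0.262 0.171] z [ 0.  0. -1.]
slide [-0.149 -0.654  0.574] twist [ 0.002 -0.002  0.   ] tcp [0.46  0.262 0.027] z [ 0.  0. -1.]
```

Call:
move_arm([
  {"slide": [-0.08, -0.25, 0], "twist": [0, 0, 0]},
  {"slide": [-0.15, -0.5, 0], "twist": [0, 0, 0]},
  {"slide": [-0.15, -0.65, 0.1], "twist": [0, 0, 0]},
  {"slide": [-0.15, -0.65, 0.25], "twist": [0, 0, 0]},
  {"slide": [-0.15, -0.65, 0.42], "twist": [0, 0, 0]},
  {"slide": [-0.15, -0.65, 0.53], "twist": [0, 0, 0]},
  {"slide": [-0.15, -0.65, 0.56], "twist": [0, 0, 0]},
  {"slide": [-0.15, -0.65, 0.58], "twist": [0, 0, 0]},
  {"slide": [-0.15, -0.65, 0.58], "twist": [0, 0, 0]},
  {"slide": [-0.15, -0.65, 0.58], "twist": [0, 0, 0]},
])

```text
time: 24.42
tcp_pos: [0.4608, 0.2628, 0.028]
eef_rot: [[0.999, -0.042, 0.005], [-0.042, -0.999, -0.001], [0.005, 0.001, -1.0]]
force: [0.6, 0.4, -0.7]
grip_width: 0.0553
grasp_force: 43.9
```

Call:
move_arm([
  {"slide": [0, 0, 0], "twist": [0, 0, 0]},
  {"slide": [0, 0, 0], "twist": [0, 0, 0]},
  {"slide": [0, 0, 0], "twist": [0, 0, 0]},
  {"slide": [0, 0, 0], "twist": [0, 0, 0]},
  {"slide": [0, 0, -0.15], "twist": [0, 0, 0]},
  {"slide": [0, 0, -0.35], "twist": [0, 0, 0]},
  {"slide": [0, 0.2, -0.55], "twist": [0, 0, 0]},
  {"slide": [0, 0.45, -0.55], "twist": [0, 0, 0]},
  {"slide": [0, 0.7, -0.55], "twist": [0, 0, 0]},
  {"slide": [0, 0.95, -0.55], "twist": [0, 0, 0]},
  {"slide": [0, 0.95, -0.55], "twist": [0, 0, 0]},
  {"slide": [0, 0.95, -0.55], "twist": [0, 0, 0]},
], gripper=0.1)

```text
time: 25.92
tcp_pos: [0.4495, 0.0252, 0.1647]
eef_rot: [[0.999, -0.044, 0.003], [-0.044, -0.999, -0.002], [0.004, 0.001, -1.0]]
force: [-0.2, 1.4, 0.2]
grip_width: 0.0769
grasp_force: 0.0
```

```bash
python3 blobs.py; python3 t.py 656 -269 130 1.2 0 656 -269 38 1.2 0
```

```text
[321. 151.] 462 [711.  -3.] [64. 69.] 1.1 z [0.107 0.117]
[235. 172.] 161 [648. 271.] [57. 56.] 17.4 z [0.052 0.065]
[404. 172.] 167 [ 656. -270.] [57. 57.] 1.4 z [0.051 0.063]
[320. 192.] 287 [586.  -2.] [57. 55.] 5.1 z [0.057 0.062]
[256. 208.] 137 [531. 199.] [57. 57.] 12.0 z [0.054 0.065]
[407. 207.] 60 [ 544. -280.] [41. 40.] 86.4 z [0.041 0.047]
[235. 230.] 135 [460. 263.] [58. 56.] 87.4 z [0.054 0.062]
[368. 245.] 347 [ 422. -155.] [56. 56.] 64.2 z [0.058 0.064]
[411. 243.] 114 [ 428. -281.] [53. 57.] 0.2 z [0.054 0.06 ]
t 25.98 tcp [0.4495 0.026  0.1647] hold [0.4495 0.0261 0.1834] q [-3.200e+00 -1.430e+01  1.132e+02 -1.000e-01  8.090e+01  8.930e+01] w 0.0772 F [-0.3  0.   0.6]
slide [0.874 1.144 0.218] twist [ 0.001 -0.003 -0.06 ] tcp [ 0.656 -0.269  0.111] z [ 0.  0. -1.]
slide [0.873 1.144 0.586] twist [ 0.001 -0.003 -0.06 ] tcp [ 0.656 -0.269  0.019] z [ 0.  0. -1.]
```

Call:
move_arm([
  {"slide": [0.18, 0.2, 0], "twist": [0, 0, 0]},
  {"slide": [0.36, 0.4, 0], "twist": [0, 0, -0.06]},
  {"slide": [0.54, 0.6, 0], "twist": [0, 0, -0.06]},
  {"slide": [0.72, 0.8, 0], "twist": [0, 0, -0.06]},
  {"slide": [0.87, 1, 0.1], "twist": [0, 0, -0.06]},
  {"slide": [0.87, 1, 0.1], "twist": [0, 0, -0.06]},
  {"slide": [0.87, 1, 0.1], "twist": [0, 0, -0.06]},
  {"slide": [0.87, 1, 0.1], "twist": [0, 0, -0.06]},
], gripper=0)

```text
time: 26.98
tcp_pos: [0.6567, -0.2313, 0.1408]
eef_rot: [[1.0, 0.023, 0.003], [0.023, -1.0, -0.001], [0.003, 0.001, -1.0]]
force: [-0.0, 0.7, 0.8]
grip_width: 0.0854
grasp_force: 0.0
```

```bash
python3 t.py 656 -269 130 1.2 0 656 -269 42 1.2 0
```

```text
t 26.98 tcp [ 0.6567 -0.2313  0.1408] hold [ 0.6567 -0.2312  0.1595] q [-23.6  25.   73.9  -0.   80.9  65.1] w 0.0854 F [-0.   0.7  0.8]
slide [-0.007  0.151  0.118] twist [ 0.001 -0.003  0.002] tcp [ 0.656 -0.269  0.111] z [ 0.  0. -1.]
slide [-0.008  0.15   0.47 ] twist [ 0.001 -0.003  0.002] tcp [ 0.656 -0.269  0.023] z [ 0.  0. -1.]
```

Call:
move_arm([
  {"slide": [0, 0.15, 0], "twist": [0, 0, 0]},
  {"slide": [0, 0.15, 0.1], "twist": [0, 0, 0]},
  {"slide": [0, 0.15, 0.2], "twist": [0, 0, 0]},
  {"slide": [0, 0.15, 0.35], "twist": [0, 0, 0]},
  {"slide": [0, 0.15, 0.47], "twist": [0, 0, 0]},
  {"slide": [0, 0.15, 0.47], "twist": [0, 0, 0]},
  {"slide": [0, 0.15, 0.47], "twist": [0, 0, 0]},
  {"slide": [0, 0.15, 0.47], "twist": [0, 0, 0]},
])

```text
time: 27.98
tcp_pos: [0.6593, -0.2716, 0.0264]
eef_rot: [[1.0, 0.022, 0.007], [0.022, -1.0, -0.004], [0.007, 0.004, -1.0]]
force: [0.9, -0.8, 0.6]
grip_width: 0.0854
grasp_force: 0.0
```

Call:
move_arm([
  {"slide": [0, 0, 0], "twist": [0, 0, 0]},
  {"slide": [0, 0, 0], "twist": [0, 0, 0]},
  {"slide": [0, 0, 0], "twist": [0, 0, 0]},
  {"slide": [0, 0, 0], "twist": [0, 0, 0]},
  {"slide": [0, 0, 0], "twist": [0, 0, 0]},
  {"slide": [0, 0, 0], "twist": [0, 0, 0]},
  {"slide": [0, 0, -0.2], "twist": [0, 0, 0]},
  {"slide": [0, 0, -0.4], "twist": [0, 0, 0]},
  {"slide": [-0.1, -0.1, -0.65], "twist": [0, 0, 0]},
  {"slide": [-0.2, -0.2, -0.65], "twist": [0, 0, 0]},
  {"slide": [-0.2, -0.2, -0.65], "twist": [0, 0, 0]},
  {"slide": [-0.2, -0.2, -0.65], "twist": [0, 0, 0]},
], gripper=1, squeeze=40)

```text
time: 29.48
tcp_pos: [0.6058, -0.222, 0.185]
eef_rot: [[1.0, 0.021, 0.002], [0.021, -1.0, -0.002], [0.002, 0.002, -1.0]]
force: [1.0, -0.5, -1.3]
grip_width: 0.0557
grasp_force: 43.6
```

```bash
python3 t.py 600 0 200 -2.5 0 641 166 195 -2.5 0
```

```text
t 29.48 tcp [ 0.6058 -0.222   0.185 ] hold [ 0.6058 -0.2219  0.2037] q [-24.7  15.6  80.9  -0.   83.3  64.1] w 0.0557 F [ 1.  -0.5 -1.3]
slide [-0.004 -0.888  0.013] twist [ 0.002 -0.002  0.062] tcp [0.6   0.    0.181] z [ 0.  0. -1.]
slide [ 0.174 -1.549  0.032] twist [ 0.002 -0.002  0.062] tcp [0.641 0.166 0.176] z [ 0.  0. -1.]
```

Call:
move_arm([
  {"slide": [0, -0.25, 0], "twist": [0, 0, 0.03]},
  {"slide": [0, -0.5, 0], "twist": [0, 0, 0.06]},
  {"slide": [0, -0.75, 0], "twist": [0, 0, 0.06]},
  {"slide": [0, -1, 0], "twist": [0, 0, 0.06]},
  {"slide": [0, -1, 0], "twist": [0, 0, 0.06]},
  {"slide": [0, -1, 0], "twist": [0, 0, 0.06]},
  {"slide": [0, -1, 0], "twist": [0, 0, 0.06]},
  {"slide": [0, -1, 0], "twist": [0, 0, 0.06]},
])

```text
time: 30.48
tcp_pos: [0.6009, 0.0265, 0.185]
eef_rot: [[0.999, -0.044, 0.003], [-0.044, -0.999, -0.002], [0.003, 0.002, -1.0]]
force: [-0.2, 0.3, -1.7]
grip_width: 0.0553
grasp_force: 43.8
```

```bash
python3 t.py 641 165 195 -2.5 0 641 165 45.5 -2.5 0
```

```text
t 30.48 tcp [0.6009 0.0265 0.185 ] hold [0.6009 0.0265 0.2037] q [-2.3  9.  88.5 -0.1 82.4 90.2] w 0.0553 F [-0.2  0.3 -1.7]
slide [ 0.136 -0.561  0.034] twist [ 0.002 -0.003 -0.   ] tcp [0.641 0.165 0.176] z [ 0.  0. -1.]
slide [ 0.134 -0.562  0.632] twist [ 0.002 -0.003 -0.   ] tcp [0.641 0.165 0.027] z [ 0.  0. -1.]
```

Call:
move_arm([
  {"slide": [0.06, -0.25, 0], "twist": [0, 0, 0]},
  {"slide": [0.13, -0.5, 0], "twist": [0, 0, 0]},
  {"slide": [0.135, -0.56, 0.1], "twist": [0, 0, 0]},
  {"slide": [0.135, -0.56, 0.3], "twist": [0, 0, 0]},
  {"slide": [0.135, -0.56, 0.48], "twist": [0, 0, 0]},
  {"slide": [0.135, -0.56, 0.58], "twist": [0, 0, 0]},
  {"slide": [0.135, -0.56, 0.62], "twist": [0, 0, 0]},
  {"slide": [0.135, -0.56, 0.635], "twist": [0, 0, 0]},
  {"slide": [0.135, -0.56, 0.635], "twist": [0, 0, 0]},
  {"slide": [0.135, -0.56, 0.635], "twist": [0, 0, 0]},
  {"slide": [0.135, -0.56, 0.635], "twist": [0, 0, 0]},
])

```text
time: 31.85
tcp_pos: [0.6415, 0.1663, 0.0274]
eef_rot: [[0.999, -0.042, 0.005], [-0.042, -0.999, -0.002], [0.005, 0.002, -1.0]]
force: [0.0, -0.5, -1.8]
grip_width: 0.0554
grasp_force: 44.0
```

Call:
move_arm([
  {"slide": [0, 0, 0], "twist": [0, 0, 0]},
  {"slide": [0, 0, 0], "twist": [0, 0, 0]},
  {"slide": [0, 0, 0], "twist": [0, 0, 0]},
  {"slide": [0, 0, 0], "twist": [0, 0, 0]},
  {"slide": [0, 0, -0.15], "twist": [0, 0, 0]},
  {"slide": [0, 0, -0.35], "twist": [0, 0, 0]},
  {"slide": [0, 0.2, -0.6], "twist": [0, 0, 0]},
  {"slide": [-0.2, 0.4, -0.65], "twist": [0, 0, 0]},
  {"slide": [-0.3, 0.6, -0.65], "twist": [0, 0, 0]},
  {"slide": [-0.3, 0.8, -0.65], "twist": [0, 0, 0]},
  {"slide": [-0.3, 0.8, -0.65], "twist": [0, 0, 0]},
], gripper=0.1)

```text
time: 33.22
tcp_pos: [0.5564, -0.0342, 0.1895]
eef_rot: [[0.999, -0.047, 0.004], [-0.047, -0.999, -0.003], [0.004, 0.003, -1.0]]
force: [-0.0, 1.6, -0.2]
grip_width: 0.0768
grasp_force: 0.0
```

```bash
python3 blobs.py
python3 - <<'E'
import numpy as np,cv2
im=np.load('top2.npz')['im'];cv2.imwrite('pics/end.png',cv2.resize(im[140:275,150:490],None,fx=2.3,fy=2.3))
E
```

```text
[322. 142.] 62 [735.  -6.] [17. 50.] 2.0 z [0.108 0.116]
[235. 172.] 159 [649. 272.] [57. 57.] 17.9 z [0.052 0.062]
[268. 175.] 144 [641. 167.] [57. 57.] 87.2 z [0.053 0.064]
[317. 199.] 66 [562.   0.] [49. 18.] 81.9 z [0.056 0.062]
[256. 208.] 133 [532. 199.] [58. 56.] 12.2 z [0.055 0.063]
[407. 207.] 64 [ 544. -280.] [40. 41.] 86.2 z [0.041 0.046]
[235. 230.] 129 [460. 263.] [57. 56.] 87.4 z [0.056 0.063]
[368. 245.] 344 [ 422. -156.] [56. 56.] 64.2 z [0.058 0.064]
[411. 243.] 118 [ 429. -281.] [53. 57.] 0.8 z [0.054 0.063]
[320. 242.] 25 [428.  -5.] [16. 14.] 46.4 z [0.042 0.052]
```

View pics/end.png

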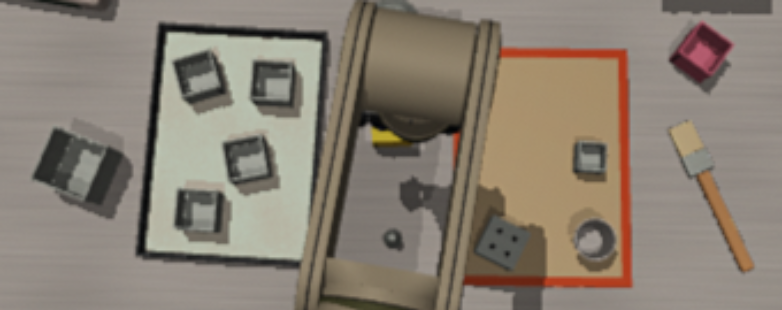

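The final picture shows four open-up moulds on the tray at (200,77), (273,84), (248,160) and (200,212), well apart. The spare is still upside down on the mat at (502,242), and the bystanders that show are where they were.

```bash
python3 -c "
from plant import manip
print(manip.finish_job())"
```

```text
the job is handed in; nothing more can be done
None
```

The job is handed in: four 56 mm moulds stand open side up on the tray at least 80 mm apart centre to centre, one of them turned over, and the spare is untouched on the mat; it took about 33 s of the 72 s, and no verdict came back.

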